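# Find the rattling choke and seat it for opening

## Robot

A 6-joint arm with a two-finger parallel gripper is mounted at the origin on a cart in front of the work surface, level with it; the furniture and walls round the work are solid. World frame = base frame: x ahead of the robot, y to its left, z up, the work surface at z = 0. Lengths are in m, angles in rad, forces in N, time in s.
With the tool pointing down it reaches from about 0.375 to 0.9 m from the base axis. Payload 3.1 kg.
Tool frame: the origin (TCP) lies midway between the tips of the shut fingers; the grasp point (between the pads) lies 19 mm behind it; z points along the fingers, y is the line along which they close (so a half turn about z gives the same grasp; the last joint's range is limited). The gripper opens to 85 mm and grips with 20 to 120 N. Pads are 22 mm wide; open, the fingers measure 114 mm over their backs; the gripper's body (76 mm by 85 mm) begins 54 mm behind the grasp point. The pads swing forward as they close: fully open they stand 13 mm farther back than shut.
Start: joints at [0.997, 0.527, 1.433, -0, 1.181, -0.178], TCP at [0.241, 0.577, 0.208] pointing down, gripper open.
Joint ranges: [-3.08, 3.08], [-0.75, 2.2], [0.22, 2.44], [-1.43, 4.57], [0, 2.65], [-2.85, 2.85]. Speed limits (rad/s): [2.79, 2.79, 3.14, 3.14, 3.14, 3.14].

## Interface

Orientations are given as a unit quaternion [x, y, z, w].
In Python, from station import manip gives the robot as it stands.
- The arm moves only by the tool step_arm, never from a script. Its argument "targets" is text: rows parted by semicolons, each of 4 numbers parted by spaces: the shift along the tool's x, y, z in mm, then the turn about the tool's z in degrees. A call has 1 to 12 rows; each row is the pose to reach, as a shift and turn from the pose commanded when the call began, along the tool's axes at that moment; what a row does not reach only later rows make up. A row lasts 1/10 s, in which the tool goes at most 50 mm and 8.59 degrees, less where a joint would pass 70% of its speed; a pose out of reach is approached as far as the arm can. A call with a gripper value outside its range is refused whole. "gripper" is the closure, from 0 (fully open) to 1 (shut), set as the call begins (left out, the last holds). The fingers move at their own pace and stop on an object; "squeeze" is the grip in N (left out, the last holds). Time passes only in rows, so rows that repeat a pose let the fingers close. It gives the time, the measured TCP pose, the force, the opening and the grip force at its end, in the units of the state.
- manip.sense(): the state, without advancing time (a new reading comes with each control period).
- manip.snapshot(name): name is "scene" or "top" or "wrist"; returns the picture (400x640x3 uint8, red, green, blue); there is no depth.
- manip.get_calibration(name): a dict with "fov_y" (degrees; the focal length in pixels is half the picture's height over the tangent of half this angle, whatever the lens; pixels are square), "cx", "cy" (the principal point, pixels), "extrinsics" (4x4, takes a point from camera to world coordinates); the wrist camera has in their place "tool_from_camera" (4x4, takes a point from camera to tool coordinates, whose origin is the TCP and whose axes are the flange's). Camera axes: x right, y down, z forward; pixel columns grow to the right and rows downward; lengths in m; the calibration is good to about 2 mm. A picture is of the moment at which its call begins: read the wrist's pose just before it. get_calibration takes no time and is no camera call.
- manip.sign_off(): hands the job in; it is judged then, once.
Trained networks look in the newest picture that a camera, given by its name, has taken for a name from the list of things; names that differ only in an ending like _2 or _b are one class to them, and where a whole thing is asked for, a point or a joint stands for the part that bears it (a point fixed in the world has none). Each returns a list of dicts, best first, with "p" (0 to 1); they miss things now and then, are a little off and sometimes report something else, mostly with a low value. They report only what shows in the picture. A call takes as long as a camera call. They do not tell look-alikes from the thing itself.
- manip.recognise(camera, query): "position" ([column, row] in pixels, amid what is visible of it).
- manip.masks_of(camera, query): "pixels" (400x640 bool, what is visible of it) and "position" ([column, row] in pixels, amid what is visible of it).
- manip.mark_of(camera, query): "position" ([column, row] in pixels: a listed point, or the origin of a listed thing).
The state is a dict: "t": time; "q": joint angles; "qd": joint speeds; "tau": joint torques, N m; "tcp_pos": TCP position; "tool_rot": TCP orientation; "force": force on the tool from outside, world axes, zero at the start; "ft_torque": the same for the moment, N m; "finger_gap": opening from 0.0 (shut) to 1.0 (fully open); "gripper_force": force on a finger pad.
Only numpy, scipy, OpenCV 4.12 (cv2) and the standard library are available. Lean on these libraries where they do the work, as an engineer would, in place of code of your own. Each camera call takes 0.05 s, during which the arm holds its last target. There are 200 camera calls.

## Task

One of the three sealed mains chokes (grey boxes) standing on the bench has its core broken loose inside. Lift them and shake them gently, one at a time, to feel which one it is, and press that one straight down, fully home, into the square well of the metal holding nest, so that it can be opened; the sound ones must end standing upright where they stood. Do not shake hard or ram the nest, and leave the other things on the bench alone.

Things in the scene. Friction and masses are not known exactly. Their poses are not given: they have to be found in the camera images.
- choke_1_mid (a point): centre (half-way up, z up) of a sealed mains choke: closed upright box 56 x 56 mm, 64 mm tall, grey on a black foot band, x and y axes square to its sides, standing on the bench; three look alike. Stiff walls; 0.33 to 0.41 kg in all; a grip of 45 N from above holds it. Quarter turns are equivalent. Moving it faster than 0.8 m/s is too rough
- choke_2_mid (a point): centre (half-way up, z up) of a sealed mains choke: closed upright box 56 x 56 mm, 64 mm tall, grey on a black foot band, x and y axes square to its sides, standing on the bench; three look alike. Each has a 0.24 kg iron core inside, fast in two of them; in the third it is broken off and free. Which choke that is, is drawn anew each time, whatever its number or place
- choke_3_mid (a point): centre (half-way up, z up) of a sealed mains choke: closed upright box 56 x 56 mm, 64 mm tall, grey on a black foot band, x and y axes square to its sides, standing on the bench; three look alike. A free core slides 18 mm from wall to wall, any level way, when the choke is jerked or tilted 12 degrees, and stays there: felt as a knock and as a shift of weight of 9 mm to each side
- nest_floor (a point): centre of the floor of the well in the holding nest, z up, x and y square to the well. The nest is a metal block 106 x 106 mm, 24.5 mm high, fixed to the bench. The well is open upward, 60 mm square, 16.5 mm deep, its mouth flared by 3.5 mm a side over the top 6 mm; its floor is 8 mm above the bench. Fully home, a choke's centre is 32 mm above this point and its lower 16.5 mm are in the well: grip it by its upper 40 mm
- nest_nose (a point): tip of one of two sprung steel noses, in the middle of the well's +x and -x walls, 8.5 mm above its floor, standing 1.5 mm past the choke's faces. A choke lowered in stops on them 11 to 14 mm above the floor and does not go further by its own weight; 10 to 15 N of push drives it past them, then down to the floor, where the force rises steeply. Pushing with more than 40 N is too much
- pill_bottle: a bystander, to be left alone (moved less than 30 mm): small white bottle, 26 mm across, 38 mm tall; origin under its centre. (A tall fixed hot-air stand, 0.3 m high, takes up x 0.52 to 0.68 m, y -0.10 to 0.04 m: carry things past in front of it)
- kapton_roll: a bystander, to be left alone (moved less than 30 mm): flat roll of amber tape, 60 mm across, 12 mm high; origin under its centre
- screw_dish: a bystander, to be left alone (moved less than 30 mm): low round dish, 66 mm across, 14 mm high; origin under its centre
- usb_stick: a bystander, to be left alone (moved less than 30 mm): usb stick, 17 x 54 x 8 mm; origin under its centre
- tweezers: a bystander, to be left alone (moved less than 30 mm): tweezers, 10 x 122 x 9 mm; origin under its centre
Not all that is in view belongs to the job. There is more than one size of the part that bears nest_floor; the job needs the smaller.

How it is judged:
At the end, for the whole second after the job is handed in: The choke with the loose core stands in the nest's well, pressed to its floor (centre within 4 mm of the well's centre, at most 2 mm above fully home, upright within 3.4 degrees); the other two stand upright on the bench, each centre within 50 mm of where it was at the start; all at rest (((horizontal distance between choke_1_mid and nest_floor below 0.004 m and z of choke_1_mid in the frame of nest_floor below 0.034 m and angle between choke_1_mid's own z axis and vertical below 0.06 rad and distance between core_loose and choke_1_mid below 0.045 m) or (horizontal distance between choke_2_mid and nest_floor below 0.004 m and z of choke_2_mid in the frame of nest_floor below 0.034 m and angle between choke_2_mid's own z axis and vertical below 0.06 rad and distance between core_loose and choke_2_mid below 0.045 m) or (horizontal distance between choke_3_mid and nest_floor below 0.004 m and z of choke_3_mid in the frame of nest_floor below 0.034 m and angle between choke_3_mid's own z axis and vertical below 0.06 rad and distance between core_loose and choke_3_mid below 0.045 m)) and ((horizontal distance between choke_1_mid and nest_floor below 0.004 m and z of choke_1_mid in the frame of nest_floor below 0.034 m and angle between choke_1_mid's own z axis and vertical below 0.06 rad and distance between core_loose and choke_1_mid below 0.045 m) or (distance of choke_1_mid from where it was at the start of the episode below 0.05 m and angle between choke_1_mid's own z axis and vertical below 0.06 rad and height (world z) of choke_1_mid below 0.037 m)) and ((horizontal distance between choke_2_mid and nest_floor below 0.004 m and z of choke_2_mid in the frame of nest_floor below 0.034 m and angle between choke_2_mid's own z axis and vertical below 0.06 rad and distance between core_loose and choke_2_mid below 0.045 m) or (distance of choke_2_mid from where it was at the start of the episode below 0.05 m and angle between choke_2_mid's own z axis and vertical below 0.06 rad and height (world z) of choke_2_mid below 0.037 m)) and ((horizontal distance between choke_3_mid and nest_floor below 0.004 m and z of choke_3_mid in the frame of nest_floor below 0.034 m and angle between choke_3_mid's own z axis and vertical below 0.06 rad and distance between core_loose and choke_3_mid below 0.045 m) or (distance of choke_3_mid from where it was at the start of the episode below 0.05 m and angle between choke_3_mid's own z axis and vertical below 0.06 rad and height (world z) of choke_3_mid below 0.037 m)) and linear speed of each of choke_1, choke_2, choke_3 below 0.02 m/s); the robot touches nothing.
It fails at once if a choke is shaken or moved faster than 0.8 m/s (linear speed of any of choke_1, choke_2, choke_3 above 0.8 m/s).
It fails at once if a choke is pressed against the nest's walls, noses and floor with more than 80 N in all (contact force between any of choke_1, choke_2, choke_3 and nest above 80 N).
It fails at once if one of the other things on the bench is pushed more than 3 cm (distance of any of pill_bottle, kapton_roll, screw_dish, usb_stick, tweezers from where it was at the start of the episode above 0.03 m).
It also fails if it takes over 72 s, if anything falls off the work surface, if the arm or the gripper's body presses on something with over 40 N, if the wrist force passes 120 N, or if a joint passes its speed limit or range.

## Working session

There is one attempt and no reset: what is moved stays moved. The work goes in short steps, Python scripts to look and compute and a tool call to move; the robot and the scene stay as the last step left them, time stands still between calls to the robot, and variables do not carry over. Pictures are saved under pics/ and viewed, at most 10 in all, crops included, and the job is handed in when it is done.

Besides the shell and the picture viewer there is one more tool, called by a JSON object that holds its "name" and its "arguments". step_arm: Moves the arm, as the interface text tells. Its arguments: {"type":"object","properties":{"targets":{"type":"string"},"gripper":{"type":"number"},"squeeze":{"type":"number"}},"required":["targets"]}

```bash
mkdir -p pics
cat > h.py <<'E'
import numpy as np,cv2
from scipy.spatial.transform import Rotation as R
from station import manip
def cal(c,s=None):
    k=manip.get_calibration(c); f=200/np.tan(np.radians(k['fov_y'])/2)
    if 'extrinsics' in k: T=np.array(k['extrinsics'])
    else:
        s=s or manip.sense(); W=np.eye(4); W[:3,:3]=R.from_quat(s['tool_rot']).as_matrix(); W[:3,3]=s['tcp_pos']
        T=W@np.array(k['tool_from_camera'])
    return f,k['cx'],k['cy'],T
def ray(C,p,z):
    f,cx,cy,T=C; d=T[:3,:3]@np.array([(p[0]-cx)/f,(p[1]-cy)/f,1]); o=T[:3,3]
    return o+d*(z-o[2])/d[2]
def proj(C,P):
    f,cx,cy,T=C; q=T[:3,:3].T@(np.array(P)-T[:3,3]); return np.array([cx+f*q[0]/q[2],cy+f*q[1]/q[2]])
def save(n,im): cv2.imwrite('pics/'+n,im[:,:,::-1])
E
python3 - <<'E'
from h import *
for c in ['top','scene']:
    im=manip.snapshot(c); save(c+'0.png',im); C=cal(c); print(c,C[3][:3,3],C[0])
    for q,z in [('choke_1_mid',.032),('nest_floor',.008),('pill_bottle',0),('kapton_roll',0),('screw_dish',0),('usb_stick',0),('tweezers',0)]:
        for r in manip.mark_of(c,q): print(q,round(r['p'],2),np.round(r['position']),np.round(ray(C,r['position'],z),3))
print(manip.sense())
E
```

```text
top [0.51655608 0.06073415 1.15951724] 411.7380555306364
choke_1_mid 0.76 [216. 267.] [0.449 0.352 0.032]
nest_floor 0.91 [426. 252.] [ 0.481 -0.227  0.008]
nest_floor 0.77 [307. 133.] [0.822 0.101 0.008]
pill_bottle 0.49 [357. 278.] [ 0.411 -0.034  0.   ]
kapton_roll 0.66 [277. 197.] [0.642 0.189 0.   ]
screw_dish 0.77 [226. 199.] [0.639 0.334 0.   ]
usb_stick 0.47 [428. 252.] [ 0.48  -0.232  0.   ]
usb_stick 0.45 [288. 298.] [0.36 0.16 0.  ]
usb_stick 0.22 [327. 275.] [0.422 0.049 0.   ]
tweezers 0.62 [393. 290.] [ 0.377 -0.132  0.   ]
scene [ 0.14819543 -0.68608727  0.67131118] 391.48014641623433
choke_1_mid 0.59 [237. 178.] [0.438 0.373 0.032]
choke_1_mid 0.27 [268. 196.] [0.482 0.23  0.032]
nest_floor 0.87 [387. 192.] [0.826 0.103 0.008]
nest_floor 0.7 [348. 307.] [ 0.474 -0.219  0.008]
pill_bottle 0.66 [284. 270.] [ 0.407 -0.041  0.   ]
kapton_roll 0.66 [321. 198.] [0.638 0.184 0.   ]
screw_dish 0.58 [267. 198.] [0.492 0.267 0.   ]
screw_dish 0.55 [300. 174.] [0.647 0.347 0.   ]
usb_stick 0.41 [235. 228.] [0.36  0.176 0.   ]
tweezers 0.8 [284. 300.] [ 0.368 -0.126  0.   ]
{'t': 0.8, 'q': array([ 9.96469717e-01,  5.27473609e-01,  1.43269487e+00,  8.79842898e-06,
        1.18138111e+00, -1.78484813e-01]), 'qd': array([ 0.00151051, -0.00054176, -0.00055193, -0.00109983,  0.00043756,
       -0.00022775]), 'tau': array([ 6.92058165e-04, -4.42247951e+01, -1.78415233e+01, -3.37758474e-04,
        7.12174351e-04, -4.83427298e-08]), 'tcp_pos': array([0.24094577, 0.5766762 , 0.20782827]), 'tool_rot': array([1.96632882e-01, 9.80477184e-01, 2.15229837e-05, 4.13071997e-06]), 'force': array([-0.05618491,  0.16553379,  0.51939269]), 'ft_torque': array([-0.00981501, -0.01464002, -0.02852849]), 'gripper_force': 0.0, 'finger_gap': 0.9970610173408807}
```

View pics/top0.png

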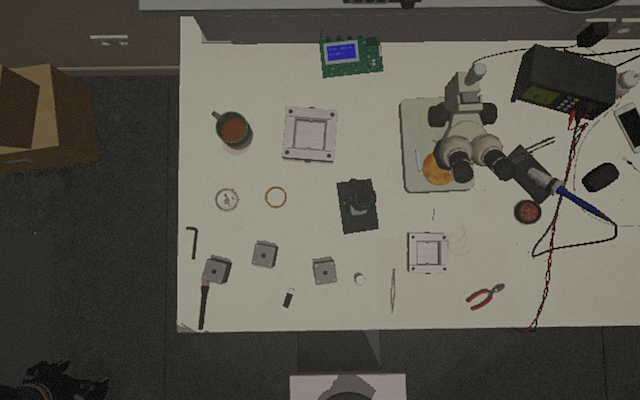

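View pics/scene0.png

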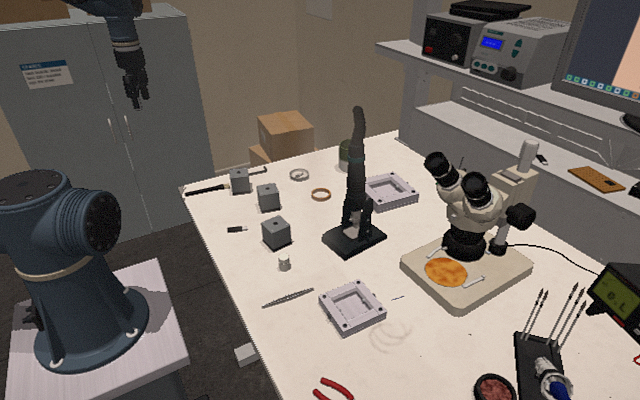

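Run:
```python
from h import *
im=manip.snapshot('top'); C=cal('top')
g=im.astype(int)
a=cv2.resize(im[225:325,185:385],None,fx=3.5,fy=3.5,interpolation=cv2.INTER_CUBIC)
b=cv2.resize(im[90:290,280:480],None,fx=1.7,fy=1.7,interpolation=cv2.INTER_CUBIC)
a=cv2.resize(a,(700,350));o=np.zeros((600,700,3),np.uint8);o[:350]=a
n1=cv2.resize(im[222:282,398:458],(250,250));n2=cv2.resize(im[104:164,280:340],(250,250));o[350:,:250]=n1;o[350:,300:550]=n2
save('c1.png',o)
for q in ['choke_1_mid','nest_floor']:
    for r in manip.masks_of('top',q):
        m=r['pixels'].astype(np.uint8); ys,xs=np.where(m)
        mr=cv2.minAreaRect(np.c_[xs,ys].astype(np.float32)); z=.064 if q[0]=='c' else .0245
        bx=np.array([ray(C,p,z)[:2] for p in cv2.boxPoints(mr)])
        print(q,round(r['p'],2),m.sum(),mr,'cent',bx.mean(0).round(3),'sides',np.linalg.norm(np.diff(bx,axis=0),axis=1).round(3),'ang',np.degrees(np.arctan2(*(bx[1]-bx[0])[::-1])).round(1))
```

```text
choke_1_mid 0.74 597 ((216.9500274658203, 271.1499938964844), (25.930675506591797, 24.349536895751953), 18.434947967529297) cent [0.441 0.341] sides [0.063 0.069 0.063] ang -18.2
nest_floor 0.94 2713 ((309.2966003417969, 134.94139099121094), (52.23561477661133, 54.31174850463867), 4.763641834259033) cent [0.813 0.095] sides [0.155 0.147 0.155] ang -5.1
nest_floor 0.84 1615 ((428.5, 253.5), (41.0, 41.0), 90.0) cent [ 0.478 -0.229] sides [0.113 0.112 0.112] ang -90.8
```

View pics/c1.png

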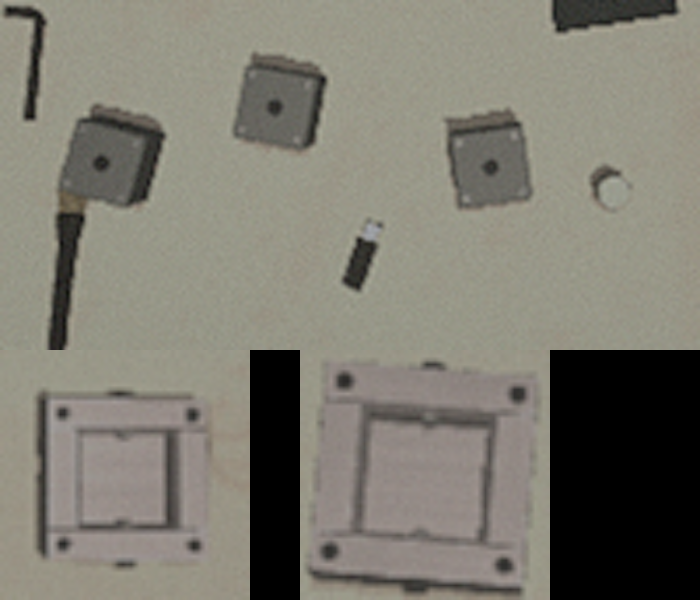

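```bash
cat >> h.py <<'E'
def mv(x,y,z,d=None):
    """tool shift (mm) to world x,y,z; d: world yaw (deg) of tool y measured from +y"""
    s=manip.sense(); M=R.from_quat(s['tool_rot']).as_matrix()
    v=M.T@(np.array([x,y,z])-s['tcp_pos'])*1000
    yaw=np.degrees(np.arctan2(-M[0,1],M[1,1]))
    t=None if d is None else -(((d-yaw)+90)%180-90)
    print('shift',v.round(1),'turn',t if t is None else round(t,1),'yaw now',yaw.round(2))
E
python3 - <<'E'
from h import *
C=cal('top')
P={'A':(213.9,271.3),'B':(263.6,255.6),'C':(325,272.7)}
for k,p in P.items(): print(k,ray(C,p,.064).round(3))
print(ray(C,(428.5,252.5),.0245).round(3))
k=manip.get_calibration('wrist'); print(np.array(k['tool_from_camera']).round(3),k['fov_y'])
a=ray(C,P['A'],.064); mv(a[0],a[1],.2,-10)
E
```

```text
A [0.441 0.349 0.064]
B [0.48  0.218 0.064]
C [0.433 0.056 0.064]
[ 0.481 -0.229  0.024]
[[-0.001 -0.957 -0.29   0.075]
 [ 1.    -0.    -0.001 -0.   ]
 [ 0.001 -0.29   0.957 -0.166]
 [ 0.     0.     0.     1.   ]] 59.96858936465655
shift [-271.9 -133.1    7.8] turn -12.7 yaw now -22.68
```

{"name": "step_arm", "arguments": {"targets": "-272 -133 8 -12.7;-272 -133 8 -12.7;-272 -133 8 -12.7;-272 -133 8 -12.7;-272 -133 8 -12.7;-272 -133 8 -12.7;-272 -133 8 -12.7;-272 -133 8 -12.7;-272 -133 8 -12.7", "gripper": 0, "squeeze": 50}}

```text
t: 1.85
tcp_pos: [0.4399, 0.3496, 0.1998]
tool_rot: [0.087, 0.996, 0.0, -0.0]
force: [0.0, -0.5, -0.1]
finger_gap: 1.0
gripper_force: 0.0
```

```bash
cat >> h.py <<'E'
def look(n):
    s=manip.sense(); im=manip.snapshot('wrist'); save(n,im); C=cal('wrist',s)
    for r in manip.masks_of('wrist','choke_1_mid'):
        ys,xs=np.where(r['pixels']); print('mask',round(r['p'],2),len(xs),np.round(r['position']))
    for r in manip.mark_of('wrist','choke_1_mid'): print('mark',round(r['p'],2),np.round(r['position']),ray(C,r['position'],.032).round(4))
    print(s['t'],np.round(s['tcp_pos'],4)); return im,C
E
python3 - <<'E'
from h import *
look('w1.png')
E
```

```text
mask 0.78 4177 [318. 176.]
mark 0.6 [318. 174.] [0.4379 0.3513 0.032 ]
mark 0.42 [220. 343.] [0.613  0.2055 0.032 ]
1.85 [0.4399 0.3496 0.1998]
```

View pics/w1.png

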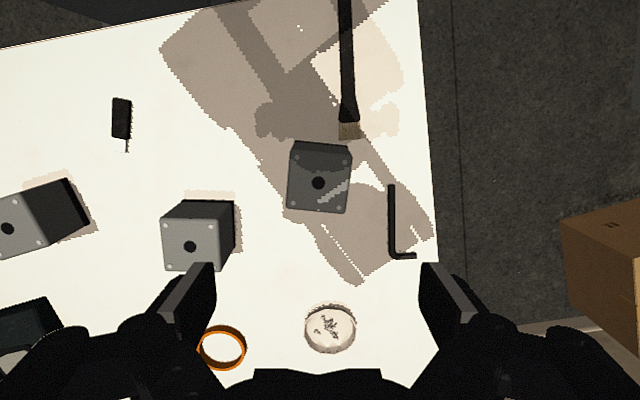

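Run:
```python
from h import *
C=cal('wrist')
print(ray(C,(318,183),.064).round(4),ray(C,(190,247),.064).round(4),ray(C,(8,229),.064).round(4))
im=cv2.imread('pics/w1.png'); g=cv2.cvtColor(im,cv2.COLOR_BGR2GRAY).astype(float)
from cv2 import createLineSegmentDetector
L=cv2.createLineSegmentDetector().detect(g.astype(np.uint8))[0][:,0]
for l in L:
    n=np.hypot(l[2]-l[0],l[3]-l[1])
    if n>25 and 150<l[0]<360 and 135<l[1]<280:
        a,b=ray(C,l[:2],.064),ray(C,l[2:],.064); d=b-a
        print(l.round(),round(np.linalg.norm(d),3),(np.degrees(np.arctan2(-d[0],d[1]))+45)%90-45)
mv(.4399,.3496,.2,0)
```

```text
[0.4387 0.3512 0.064 ] [0.4794 0.2209 0.064 ] [0.4327 0.0584 0.064 ]
[213. 262. 216. 308.] 0.051 -11.765101958586015
[157. 219. 184. 198.] 0.034 26.83843024434303
[235. 245. 220. 271.] 0.032 -40.344587378659895
[184. 198. 232. 200.] 0.043 -11.555953276254357
[352. 157. 349. 182.] 0.023 -14.381806518467954
[164. 269. 158. 218.] 0.053 -11.524681520509645
[286. 193. 289. 152.] 0.038 -15.87662338400095
[295. 139. 344. 145.] 0.043 -15.8211450847263
[342. 214. 287. 208.] 0.051 -15.800836142304206
[349. 184. 345. 212.] 0.026 -16.709464473442793
[344. 280. 319. 251.] 0.039 28.65775109653248
[211. 219. 168. 218.] 0.039 -10.93000507258526
[220. 269. 217. 218.] 0.052 -11.659243934205222
[182. 276. 156. 311.] 0.05 41.93396433203003
[228. 203. 183. 202.] 0.041 -11.10961701151399
[232. 246. 231. 212.] 0.034 -11.473828569574636
shift [-0.6 -0.6 -0.1] turn -9.8 yaw now -9.84
```

{"name": "step_arm", "arguments": {"targets": "1 1 50 6;1 1 100 6;1 1 145 6;1 1 165 6;1 1 175 6;1 1 175 6"}}

```text
t: 2.6
tcp_pos: [0.4386, 0.3507, 0.0238]
tool_rot: [0.138, 0.99, -0.001, -0.001]
force: [-0.0, -0.7, 0.5]
finger_gap: 0.999
gripper_force: 0.0
```

{"name": "step_arm", "arguments": {"targets": "0 0 0 0;0 0 0 0;0 0 0 0;0 0 0 0;0 0 0 0;0 0 0 0", "gripper": 1, "squeeze": 55}}

```text
t: 3.2
tcp_pos: [0.4408, 0.3508, 0.0268]
tool_rot: [0.139, 0.99, 0.001, 0.001]
force: [-1.1, -0.4, 5.0]
finger_gap: 0.636
gripper_force: 58.1
```

{"name": "step_arm", "arguments": {"targets": "0 0 -10 0;0 0 -35 0;0 0 -60 0;0 0 -80 0;0 0 -80 0;0 0 -80 0;0 0 -80 0;0 0 -80 0"}}

```text
t: 4.0
tcp_pos: [0.4389, 0.3497, 0.1035]
tool_rot: [0.139, 0.99, -0.001, -0.001]
force: [-0.2, 0.1, -3.5]
finger_gap: 0.634
gripper_force: 60.0
```

```bash
cat >> h.py <<'E'
def ft(n=4):
    F=[];Q=[]
    for i in range(n):
        s=manip.sense(); M=R.from_quat(s['tool_rot']).as_matrix()
        F.append(M.T@s['force']);Q.append(M.T@s['ft_torque']); manip.snapshot('wrist')
    print(s['t'],'pos',np.round(s['tcp_pos'],4),'toolF',np.mean(F,0).round(2),'toolM',np.mean(Q,0).round(4),'sd',np.std(Q,0).round(4),s['finger_gap'].round(3),s['gripper_force'])
E
python3 -c "
from h import *
ft()"
```

```text
Traceback (most recent call last):
  File "h.py", line 35, in ft
    print(s['t'],'pos',np.round(s['tcp_pos'],4),'toolF',np.mean(F,0).round(2),'toolM',np.mean(Q,0).round(4),'sd',np.std(Q,0).round(4),s['finger_gap'].round(3),s['gripper_force'])
                                                                                                                                      ^^^^^^^^^^^^^^^^^^^^^
AttributeError: 'float' object has no attribute 'round'
```

{"name": "step_arm", "arguments": {"targets": "0 40 0 0;0 40 0 0;0 40 0 0;0 40 0 0;0 40 0 0"}}

```text
t: 4.7
tcp_pos: [0.4501, 0.3879, 0.1045]
tool_rot: [0.139, 0.99, -0.001, -0.001]
force: [0.3, -0.8, -3.3]
finger_gap: 0.629
gripper_force: 62.5
```

```bash
python3 -c "
from h import *
ft()"
```

```text
Traceback (most recent call last):
  File "h.py", line 35, in ft
    print(s['t'],'pos',np.round(s['tcp_pos'],4),'toolF',np.mean(F,0).round(2),'toolM',np.mean(Q,0).round(4),'sd',np.std(Q,0).round(4),s['finger_gap'].round(3),s['gripper_force'])
                                                                                                                                      ^^^^^^^^^^^^^^^^^^^^^
AttributeError: 'float' object has no attribute 'round'
```

{"name": "step_arm", "arguments": {"targets": "0 -40 0 0;0 -40 0 0;0 -40 0 0;0 -40 0 0;0 -40 0 0"}}

```text
t: 5.4
tcp_pos: [0.4406, 0.351, 0.1051]
tool_rot: [0.139, 0.99, 0.001, 0.001]
force: [0.1, 0.1, -4.0]
finger_gap: 0.638
gripper_force: 63.7
```

```bash
python3 -c "
from h import *
ft()"
```

```text
Traceback (most recent call last):
  File "h.py", line 35, in ft
    print(s['t'],'pos',np.round(s['tcp_pos'],4),'toolF',np.mean(F,0).round(2),'toolM',np.mean(Q,0).round(4),'sd',np.std(Q,0).round(4),s['finger_gap'].round(3),s['gripper_force'])
                                                                                                                                      ^^^^^^^^^^^^^^^^^^^^^
AttributeError: 'float' object has no attribute 'round'
```

```bash
sed -i "s/s\['finger_gap'\].round(3)/s['finger_gap']/" h.py; python3 -c "
from h import *
ft()"
```

```text
5.75 pos [0.4398 0.3504 0.1048] toolF [ 0.25 -0.12  3.14] toolM [ 0.0065 -0.0044 -0.0025] sd [0.0204 0.0267 0.0268] 0.6337661654476804 63.6826291680336
```

{"name": "step_arm", "arguments": {"targets": "0 40 0 0;0 40 0 0;0 40 0 0;0 40 0 0;0 40 0 0"}}

```text
t: 6.3
tcp_pos: [0.4501, 0.3879, 0.1046]
tool_rot: [0.139, 0.99, -0.001, -0.001]
force: [-0.6, -0.1, -4.0]
finger_gap: 0.636
gripper_force: 64.7
```

```bash
python3 -c "
from h import *
ft()"
```

```text
6.45 pos [0.4506 0.3882 0.1048] toolF [-0.1   0.3   4.25] toolM [ 0.0297  0.0046 -0.01  ] sd [0.019  0.0133 0.041 ] 0.6326956979203798 64.66752290725708
```

{"name": "step_arm", "arguments": {"targets": "0 -40 0 0;0 -40 0 0;0 -40 0 0;0 -40 0 0;0 -40 0 0"}}

```text
t: 7.0
tcp_pos: [0.4406, 0.351, 0.1051]
tool_rot: [0.139, 0.99, 0.001, 0.001]
force: [-0.1, 0.4, -3.7]
finger_gap: 0.638
gripper_force: 65.4
```

```bash
python3 -c "
from h import *
ft()"
```

```text
7.15 pos [0.4401 0.3508 0.1049] toolF [0.21 0.25 3.96] toolM [-0.0217 -0.004   0.009 ] sd [0.0486 0.0414 0.0138] 0.637097461253435 65.3556016087532
```

```bash
cat >> h.py <<'E'
def ft2(n=14):
    Q=[];T=[];F=[]
    for i in range(n):
        s=manip.sense(); M=R.from_quat(s['tool_rot']).as_matrix()
        Q.append(M.T@s['ft_torque']);T.append(s['tau']);F.append(s['force'][2])
        manip.snapshot('wrist')
    n=len(Q)**.5
    print(s['t'],'M',np.mean(Q,0).round(4),'se',(np.std(Q,0)/n).round(4),'tau',np.mean(T,0).round(4),'se',(np.std(T,0)/n).round(4),'Fz',np.mean(F).round(2))
E
python3 -c "
from h import *
ft2()"
```

```text
7.85 M [-0.0241 -0.0015 -0.0004] se [0.0072 0.0094 0.008 ] tau [ 6.70000e-03 -4.36528e+01 -1.35007e+01 -1.05000e-02  1.55000e-02
  1.00000e-04] se [0.0034 0.0054 0.005  0.0001 0.0006 0.    ] Fz -3.77
```

{"name": "step_arm", "arguments": {"targets": "0 40 0 0;0 40 0 0;0 40 0 0;0 40 0 0;0 40 0 0"}}

```text
t: 8.4
tcp_pos: [0.4501, 0.3879, 0.1046]
tool_rot: [0.139, 0.99, -0.001, -0.001]
force: [-0.0, 0.1, -3.2]
finger_gap: 0.639
gripper_force: 66.1
```

```bash
python3 -c "
from h import *
ft2()"
```

```text
9.05 M [ 0.0104 -0.0099 -0.0049] se [0.0085 0.007  0.0063] tau [ 1.76000e-02 -4.62173e+01 -1.44887e+01  1.18000e-02 -8.90000e-03
 -3.00000e-04] se [0.0131 0.0101 0.0074 0.0006 0.0009 0.0001] Fz -3.5
```

{"name": "step_arm", "arguments": {"targets": "0 -1 0 0;0 -3 0 0;0 -6 0 0;0 -10 0 0;0 -15 0 0;0 -20 0 0;0 -25 0 0;0 -30 0 0;0 -34 0 0;0 -37 0 0;0 -39 0 0;0 -40 0 0"}}

```text
t: 10.3
tcp_pos: [0.4398, 0.3501, 0.1049]
tool_rot: [0.139, 0.99, 0.0, 0.0]
force: [-0.3, -0.3, -3.9]
finger_gap: 0.632
gripper_force: 66.1
```

```bash
python3 -c "
from h import *
ft2(6)"
```

```text
10.55 M [ 0.0087  0.0115 -0.0056] se [0.0102 0.0146 0.0121] tau [-3.67000e-02 -4.36958e+01 -1.35037e+01  9.00000e-03 -1.27000e-02
 -1.30000e-03] se [0.0123 0.005  0.0273 0.0038 0.0073 0.0012] Fz -3.6
```

{"name": "step_arm", "arguments": {"targets": "0 0 -25 0;0 -5 -60 0;-3 -25 -95 0;-10 -55 -95 0;-17 -90 -95 0;-25 -130 -95 0;-33 -172 -95 0;-41 -214 -95 0;-48 -252 -95 0;-54 -285 -95 0;-58 -307 -95 0;-60 -318 -95 0"}}

```text
t: 11.8
tcp_pos: [0.41, 0.0264, 0.2001]
tool_rot: [0.14, 0.99, -0.0, 0.0]
force: [-0.1, 0.2, -3.4]
finger_gap: 0.633
gripper_force: 66.2
```

```bash
python3 -c "
from h import *
print(manip.sense()['tcp_pos']); mv(.41,-.16,.2,0); mv(.545,-.229,.2,0)"
```

```text
[0.40996907 0.02636272 0.20008298]
shift [ -51.7 -179.     0.2] turn -16.1 yaw now -16.11
shift [-200.6 -207.9    0.3] turn -16.1 yaw now -16.11
```

{"name": "step_arm", "arguments": {"targets": "-3 -15 0 -1;-12 -42 0 -4;-22 -78 0 -7;-34 -116 0 -10;-44 -150 0 -13;-52 -180 0 -16;-75 -192 0 -16;-110 -200 0 -16;-148 -205 0 -16;-178 -208 0 -16;-195 -208 0 -16;-201 -208 0 -16"}}

```text
t: 13.0
tcp_pos: [0.5481, -0.2273, 0.1994]
tool_rot: [-0.001, 1.0, -0.0, 0.001]
force: [0.1, 0.1, -4.1]
finger_gap: 0.635
gripper_force: 66.2
```

{"name": "step_arm", "arguments": {"targets": "0 0 0 0;0 0 0 0;0 0 0 0"}}

```text
t: 13.3
tcp_pos: [0.5447, -0.2264, 0.1997]
tool_rot: [-0.0, 1.0, 0.0, -0.001]
force: [0.2, 0.4, -3.5]
finger_gap: 0.637
gripper_force: 66.2
```

```bash
python3 -c "
from h import *
s=manip.sense(); im=manip.snapshot('wrist'); save('w2.png',im); C=cal('wrist',s)
print(s['t'],s['tcp_pos'],s['tool_rot'],proj(C,(.481,-.229,.008)))
for q,z in [('nest_floor',.008),('nest_nose',.0165)]:
    for r in manip.mark_of('wrist',q): print(q,r['p'],r['position'],ray(C,r['position'],z).round(4))
L=cv2.createLineSegmentDetector().detect(cv2.cvtColor(im,cv2.COLOR_RGB2GRAY))[0][:,0]
for l in L:
    n=np.hypot(l[2]-l[0],l[3]-l[1])
    if n>35:
        a,b=ray(C,l[:2],.0245),ray(C,l[2:],.0245); d=b-a
        if np.hypot(*((a+b)[:2]/2-[.481,-.229]))<.08: print(l.round(),a[:2].round(4),b[:2].round(4),round((np.degrees(np.arctan2(-d[0],d[1]))+45)%90-45,2))
"
```

```text
13.3 [ 0.54469299 -0.22638526  0.19969505] [-2.78689883e-04  9.99999590e-01  4.55957031e-04 -7.30885867e-04] [314.20695791 108.6669438 ]
nest_floor 0.74 [565.2, 380.2] [0.8163 0.091  0.008 ]
nest_floor 0.65 [314.4, 104.5] [ 0.477  -0.2288  0.008 ]
nest_nose 0.69 [313.9, 126.9] [ 0.4982 -0.2293  0.0165]
nest_nose 0.33 [508.3, 31.4] [ 0.4122 -0.0505  0.0165]
[268. 180. 363. 179.] [ 0.5498 -0.2756] [ 0.5495 -0.1796] 0.18
[286.  76. 288. 136.] [ 0.4509 -0.2546] [ 0.5059 -0.2548] -0.29
[259.  66. 372.  69.] [ 0.4426 -0.2793] [ 0.4448 -0.1756] -1.24
[281. 139. 281.  68.] [ 0.5095 -0.2611] [ 0.4444 -0.2596] -1.33
[344. 134. 347.  77.] [ 0.5047 -0.1995] [ 0.4519 -0.1983] -1.32
[353.  72. 351. 123.] [ 0.4475 -0.1932] [ 0.494  -0.1938] -0.76
[308. 168. 343. 170.] [ 0.5382 -0.2351] [ 0.5402 -0.2   ] -3.16
[368. 144. 313. 141.] [ 0.5136 -0.1761] [ 0.5114 -0.23  ] -2.33
[298.  45. 263.  44.] [ 0.4252 -0.2433] [ 0.4241 -0.275 ] -1.87
[364. 184. 268. 184.] [ 0.554  -0.1782] [ 0.5541 -0.2758] 0.05
```

View pics/w2.png

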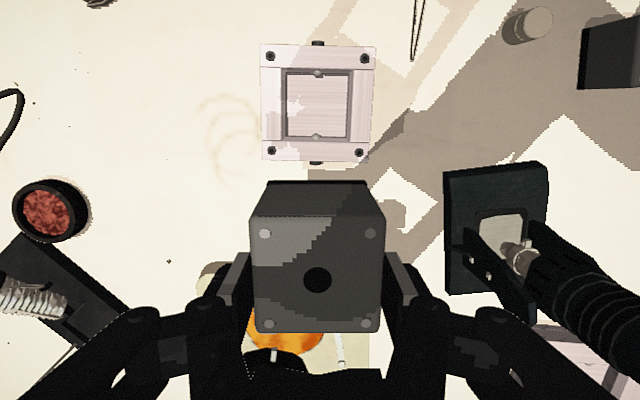

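```bash
python3 -c "
from h import *
s=manip.sense(); C=cal('wrist',s)
im=cv2.imread('pics/w2.png')
g=cv2.cvtColor(im,cv2.COLOR_BGR2GRAY)
# hole in choke top
m=(g[255:305,295:340]<12).astype(np.uint8); n,l,st,c=cv2.connectedComponentsWithStats(m); i=1+np.argmax(st[1:,4]); h=c[i]+[295,255]; print('hole',h,st[i],ray(C,h,s['tcp_pos'][2]+.0375)-s['tcp_pos'])
for p in [(265,234),(370,234),(375,324),(268,324)]: print((ray(C,p,s['tcp_pos'][2]+.0375)-s['tcp_pos']).round(4))
# screws of nest
for (x,y) in [(270,56),(360,57),(269,153),(359,152)]:
    w=g[y-10:y+11,x-10:x+11]; k=(w<90).astype(np.uint8); n,l,st,c=cv2.connectedComponentsWithStats(k); i=1+np.argmax(st[1:,4]); p=c[i]+[x-10,y-10]; print('screw',p.round(1),st[i,4],ray(C,p,.0245).round(4))
for p in [(260,43),(377,46),(372,162),(260,159)]: print(ray(C,p,.0245).round(4))
cv2.imwrite('pics/c2.png',cv2.resize(im[30:180,240:390],(600,600),interpolation=cv2.INTER_CUBIC))
"
```

```text
hole [317.05454545 279.95151515] [  9  13  27  25 330] [-1.54909132e-03  8.91998013e-05  3.75000000e-02]
[-0.0222 -0.0207  0.0375]
[-0.0222  0.0213  0.0375]
[0.0199 0.0253 0.0375]
[ 0.0199 -0.0213  0.0375]
screw [270.1  56. ] 61 [ 0.4348 -0.2698  0.0245]
screw [364.4  58.3] 67 [ 0.4368 -0.1834  0.0245]
screw [271.2 150.2] 51 [ 0.5209 -0.2721  0.0245]
screw [358.7 152.2] 53 [ 0.523  -0.1858  0.0245]
[ 0.4239 -0.2785  0.0245]
[ 0.4264 -0.1724  0.0245]
[ 0.5327 -0.1721  0.0245]
[ 0.5297 -0.2836  0.0245]
```

View pics/c2.png

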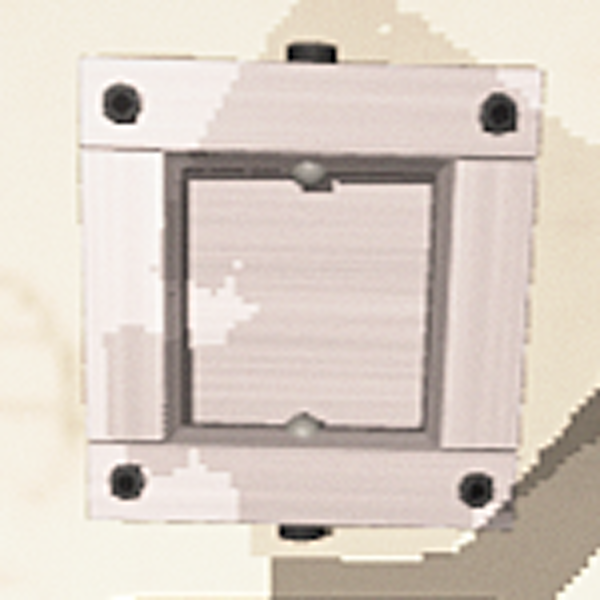

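{"name": "step_arm", "arguments": {"targets": "10 0 0 1.4;30 -1 0 1.4;50 -1.5 0 1.4;61 -1.5 0 1.4;64 -1.5 0 1.4;64 -1.5 0 1.4;64 -1.5 20 1.4;64 -1.5 55 1.4;64 -1.5 95 1.4;64 -1.5 120 1.4;64 -1.5 134 1.4;64 -1.5 140 1.4"}}

```text
t: 14.65
tcp_pos: [0.4824, -0.2287, 0.0581]
tool_rot: [0.012, 1.0, 0.001, -0.001]
force: [0.2, 0.1, -3.3]
finger_gap: 0.636
gripper_force: 66.2
```

{"name": "step_arm", "arguments": {"targets": "0 0 0 0;0 0 2 0;0 0 4 0;0 0 6 0;0 0 6 0;0 0 6 0"}}

```text
t: 15.25
tcp_pos: [0.4821, -0.2289, 0.0541]
tool_rot: [0.012, 1.0, -0.0, 0.0]
force: [0.2, -0.4, -3.3]
finger_gap: 0.633
gripper_force: 66.2
```

{"name": "step_arm", "arguments": {"targets": "0 0 2 0;0 0 4 0;0 0 6 0;0 0 6 0;0 0 6 0"}}

```text
t: 15.75
tcp_pos: [0.482, -0.2288, 0.0478]
tool_rot: [0.012, 1.0, -0.0, -0.0]
force: [0.2, -0.1, -3.0]
finger_gap: 0.635
gripper_force: 66.4
```

{"name": "step_arm", "arguments": {"targets": "0 0 1 0;0 0 2 0;0 0 3 0;0 0 3 0;0 0 3 0"}}

```text
t: 16.25
tcp_pos: [0.4819, -0.2289, 0.0463]
tool_rot: [0.012, 1.0, -0.0, 0.0]
force: [-3.2, 1.1, 9.9]
finger_gap: 0.633
gripper_force: 67.7
```

{"name": "step_arm", "arguments": {"targets": "1 0 0 0;1 0 1 0;1 0 1 0"}}

```text
t: 16.55
tcp_pos: [0.4814, -0.2289, 0.0458]
tool_rot: [0.012, 1.0, -0.0, 0.001]
force: [-3.2, 2.4, 12.9]
finger_gap: 0.638
gripper_force: 68.1
```

{"name": "step_arm", "arguments": {"targets": "0 0 1 0;0 0 1 0;0 0 1 0"}}

```text
t: 16.85
tcp_pos: [0.4812, -0.229, 0.0456]
tool_rot: [0.012, 1.0, -0.001, 0.001]
force: [-5.4, 3.0, 18.8]
finger_gap: 0.637
gripper_force: 68.7
```

{"name": "step_arm", "arguments": {"targets": "0 0 -3 0;1.5 1.5 -3 0;1.5 1.5 -3 0;1.5 1.5 -1 0;1.5 1.5 -1 0;1.5 1.5 -1 0"}}

```text
t: 17.45
tcp_pos: [0.4795, -0.2276, 0.0432]
tool_rot: [0.012, 1.0, -0.0, -0.0]
force: [-0.5, -2.9, -3.3]
finger_gap: 0.637
gripper_force: 66.2
```

```bash
python3 -c "
from h import *
ft(4)
s=manip.sense(); im=manip.snapshot('wrist'); C=cal('wrist',s); sc=manip.snapshot('scene'); tp=manip.snapshot('top')
o=np.hstack([cv2.resize(im[60:400,180:480],(400,453))[:450],cv2.resize(sc[230:360,300:400],(400,520))[:450]])
save('w3.png',o); print(s['tcp_pos'])"
```

```text
17.6 pos [ 0.4794 -0.2275  0.0433] toolF [ 0.05 -2.6   4.87] toolM [ 0.5156 -0.1473 -0.0039] sd [0.0318 0.0277 0.0069] 0.6334546867780758 66.10716640949249
[ 0.4794556  -0.22750597  0.04332462]
```

View pics/w3.png

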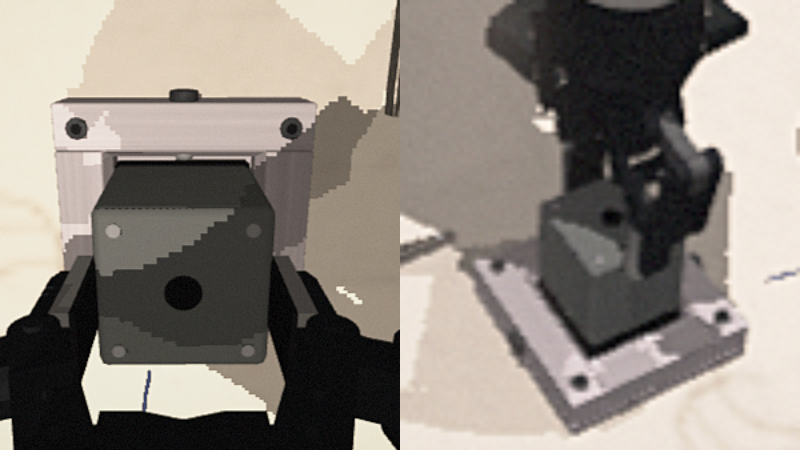

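{"name": "step_arm", "arguments": {"targets": "0 -1 0 0;0 -1 1 0;0 -1 2 0;0 -1 2 0;0 -1 2 0"}}

```text
t: 18.3
tcp_pos: [0.4793, -0.2279, 0.0419]
tool_rot: [0.012, 1.0, 0.0, -0.0]
force: [0.8, 1.2, -0.5]
finger_gap: 0.636
gripper_force: 66.6
```

{"name": "step_arm", "arguments": {"targets": "0 0 1 0;0 0 2 0;0 0 2 0;0 0 2 0"}}

```text
t: 18.7
tcp_pos: [0.4794, -0.2284, 0.0396]
tool_rot: [0.012, 1.0, -0.0, -0.0]
force: [-0.1, 0.2, -1.9]
finger_gap: 0.637
gripper_force: 66.4
```

{"name": "step_arm", "arguments": {"targets": "0 0 1 0;0 0 2 0;0 0 3 0;0 0 3 0;0 0 3 0"}}

```text
t: 19.2
tcp_pos: [0.4795, -0.2285, 0.0366]
tool_rot: [0.012, 1.0, -0.0, -0.0]
force: [0.5, -1.2, -3.4]
finger_gap: 0.631
gripper_force: 66.3
```

{"name": "step_arm", "arguments": {"targets": "0 0 1 0;0 0 2 0;0 0 2 0;0 0 2 0"}}

```text
t: 19.6
tcp_pos: [0.4796, -0.2284, 0.035]
tool_rot: [0.012, 1.0, -0.0, 0.0]
force: [-0.1, -0.8, 1.0]
finger_gap: 0.634
gripper_force: 66.7
```

{"name": "step_arm", "arguments": {"targets": "0 0 1 0;0 0 1 0;0 0 1 0"}}

```text
t: 19.9
tcp_pos: [0.4796, -0.2285, 0.0349]
tool_rot: [0.012, 1.0, -0.0, 0.0]
force: [-0.5, -0.8, 8.6]
finger_gap: 0.631
gripper_force: 67.6
```

{"name": "step_arm", "arguments": {"targets": "0 0 1 0;0 0 1 0;0 0 1 0"}}

```text
t: 20.2
tcp_pos: [0.4797, -0.2285, 0.0349]
tool_rot: [0.012, 1.0, -0.0, 0.0]
force: [-2.5, 0.4, 16.6]
finger_gap: 0.637
gripper_force: 68.3
```

{"name": "step_arm", "arguments": {"targets": "0 0 -1 0;0 0 -1 0;0 0 -1 0;0 0 -1 0;0 0 -1 0;0 0 -1 0", "gripper": 0}}

```text
t: 20.8
tcp_pos: [0.4793, -0.2281, 0.0336]
tool_rot: [0.012, 1.0, 0.0, -0.0]
force: [0.1, 0.6, 0.3]
finger_gap: 1.002
gripper_force: 0.0
```

{"name": "step_arm", "arguments": {"targets": "0 0 -10 0;0 0 -35 0;0 0 -75 0;0 0 -120 0;0 0 -150 0;-40 0 -160 0;-60 0 -165 0;-60 0 -165 0;-60 0 -165 0"}}

```text
t: 21.7
tcp_pos: [0.5386, -0.2291, 0.1988]
tool_rot: [0.012, 1.0, 0.0, -0.001]
force: [0.3, 0.2, 1.0]
finger_gap: 0.999
gripper_force: 0.0
```

```bash
python3 -c "
from h import *
s=manip.sense(); im=manip.snapshot('wrist'); C=cal('wrist',s); sc=manip.snapshot('scene'); tp=manip.snapshot('top')
o=np.hstack([cv2.resize(im[20:220,220:420],(400,400)),cv2.resize(sc[245:345,300:400],(400,400))])
o=np.vstack([o,cv2.resize(tp[225:325,185:485],(800,200))[:, :800]])
save('w4.png',o); print(s['t'],s['tcp_pos'])
print('pred top hole',proj(C,(.4789,-.2278,.072)))
for r in manip.mark_of('wrist','choke_1_mid'): print(r, ray(C,r['position'],.040))
"
```

```text
21.7 [ 0.5386236  -0.22914644  0.19884874]
pred top hole [316.84003952 116.06176645]
{'position': [316.1, 115.2], 'p': 0.76} [ 0.47972575 -0.22850695  0.04      ]
```

View pics/w4.png

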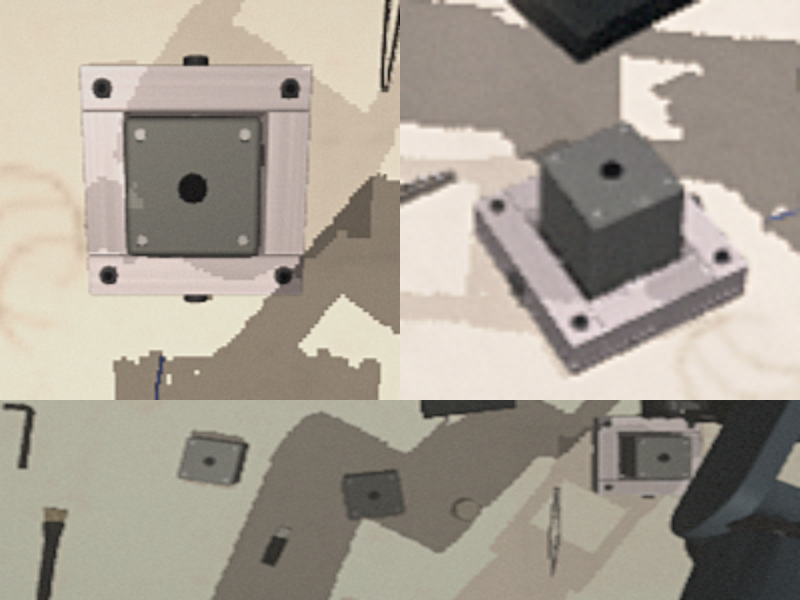

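{"name": "step_arm", "arguments": {"targets": "20 0 0 0;50 0 0 0;60 0 0 0;60 0 20 0;60 0 60 0;60 0 95 0;60 0 112 0;60 0 119 0;60 0 119 0;60 0 119 0", "gripper": 1}}

```text
t: 22.9
tcp_pos: [0.4802, -0.2288, 0.0806]
tool_rot: [0.012, 1.0, -0.001, 0.001]
force: [-0.5, 0.0, 0.2]
finger_gap: -0.001
gripper_force: 0.0
```

{"name": "step_arm", "arguments": {"targets": "0 0 2 0;0 0 4 0;0 0 6 0;0 0 7 0;0 0 8 0;0 0 8 0;0 0 8 0"}}

```text
t: 23.6
tcp_pos: [0.4795, -0.2282, 0.0718]
tool_rot: [0.012, 1.0, 0.0, -0.0]
force: [0.1, -0.4, -0.7]
finger_gap: 0.002
gripper_force: 0.0
```

{"name": "step_arm", "arguments": {"targets": "0 0 1 0;0 0 2 0;0 0 2 0"}}

```text
t: 23.9
tcp_pos: [0.4794, -0.2282, 0.0697]
tool_rot: [0.012, 1.0, 0.0, -0.0]
force: [-0.4, 0.0, -0.1]
finger_gap: -0.001
gripper_force: 0.0
```

{"name": "step_arm", "arguments": {"targets": "0 0 -10 0;0 0 -40 0;0 0 -80 0;0 0 -120 0;0 0 -130 0;0 0 -130 0;0 0 -130 0;0 0 -130 0"}}

```text
t: 24.7
tcp_pos: [0.4783, -0.2274, 0.1982]
tool_rot: [0.012, 1.0, 0.001, -0.002]
force: [-0.6, -0.2, 0.0]
finger_gap: 0.002
gripper_force: 0.0
```

```bash
python3 -c "
from h import *
print(manip.sign_off())"
```

```text
the job is handed in; nothing more can be done
None
```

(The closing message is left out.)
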